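# Line up a sample under the probe in a roll-top enclosure

### The arm

A 6-joint arm with a two-finger parallel gripper is mounted at the origin on the work surface. World frame = base frame: x ahead of the robot, y to its left, z up, the work surface at z = 0. Lengths are in m, angles in rad, forces in N, time in s.
With the tool pointing down it reaches from about 0.35 to 0.975 m from the base axis. Payload 4.9 kg.
Tool frame: the origin (TCP) lies on the mounting face of the last link; the fingertips stand 173 mm ahead of it and the grasp point (between the pads) lies ctrl.pinch_z ahead of it (ctrl.pinch_z is the distance from the TCP to the grasp point, in m); z points along the fingers, y is the line along which they close (so a half turn about z gives the same grasp; the last joint's range is limited). The gripper opens to 85 mm and grips with 20 to 120 N. Pads are 22 mm wide; open, the fingers measure 114 mm over their backs; the gripper's body (76 mm by 85 mm) begins 54 mm behind the grasp point. The pads swing forward as they close: fully open they stand 13 mm farther back than shut.
Start: joints at [-1.38, 0.053, 1.613, -0, 1.476, -0.119], TCP at [0.191, -0.595, 0.405] pointing down, gripper open.
Joint ranges: [-3.01, 3.01], [-1.01, 2.22], [0.06, 2.58], [-1.02, 4.17], [0.09, 2.62], [-3.14, 3.14]. Speed limits (rad/s): [2.57, 2.57, 3.14, 3.14, 3.14, 3.14].

### API

Orientations are given as a rotation vector (axis times angle).
In Python, from station import telemetry, eyes, ctrl gives the robot as it stands.
- The arm moves only by the tool apply_moves, never from a script. Its argument "plan" is a list of rows, each a list of 5 numbers: the finger opening in m, from 0 to 0.0854, then the shift along the tool's x, y, z in m, then the turn about the tool's z in rad. In form: [[jaw, x, y, z, roll], ...]. A call has 1 to 12 rows; each row is the pose to reach, as a shift and turn from the pose commanded when the call began, along the tool's axes at that moment; what a row does not reach only later rows make up. A row lasts 1/12 s, in which the tool goes at most 41.7 mm and 7.16 degrees, less where a joint would pass 70% of its speed; a pose out of reach is approached as far as the arm can. A call with a gripper value outside its range is refused whole. The fingers move at their own pace and stop on an object; "newtons" is the grip in N (left out, the last holds). Time passes only in rows, so rows that repeat a pose let the fingers close. It gives the time, the measured TCP pose, the force, the opening and the grip force at its end, in the units of the state.
- telemetry.get_obs(): the state, without advancing time (a new reading comes with each control period).
- eyes.get_image(name): name is "scene" or "top" or "wrist"; returns a dict with "img" (400x640x3 uint8, blue, green, red), "range_z" (400x640 float32, m along the optical axis (not along the pixel's ray), 0 where there is no reading), "K" (3x3 intrinsics, pixels), "pose" (4x4, takes a point from camera to world coordinates); the wrist camera has in their place "hand_eye" (4x4, takes a point from camera to tool coordinates, whose origin is the TCP and whose axes are the flange's). Camera axes: x right, y down, z forward; pixel columns grow to the right and rows downward; lengths in m; the calibration is good to about 2 mm. A picture is of the moment at which its call begins: read the wrist's pose just before it.
- ctrl.finish_job(): hands the job in; it is judged then, once.
Trained networks look in a picture, given as the dict that the camera call returned (one of the last four; its "shot" number tells which), for a name from the list of things; names that differ only in an ending like _2 or _b are one class to them, and where a whole thing is asked for, a point or a joint stands for the part that bears it (a point fixed in the world has none). Each returns a list of dicts, best first, with "confidence" (0 to 1); they miss things now and then, are a little off and sometimes report something else, mostly with a low value. They report only what shows in the picture. A call takes as long as a camera call.
- eyes.search_frame(thing, picture): "box" ([left, top, right, bottom] in pixels, round what is visible of it).
- eyes.outline_of(thing, picture): "region" (400x640 bool, what is visible of it) and "box" ([left, top, right, bottom] in pixels, round what is visible of it).
- eyes.tip_of(thing, picture): "point" ([column, row] in pixels: a listed point, or the origin of a listed thing).
The state is a dict: "t": time; "q": joint angles; "dq": joint speeds; "effort": joint torques, N m; "tool_pos": TCP position; "tool_rot": TCP orientation; "contact_force": force on the tool from outside, world axes, zero at the start; "wrist_torque": the same for the moment, N m; "opening": finger opening in m; "grip_force": force on a finger pad.
Only numpy, scipy, OpenCV 4.12 (cv2) and the standard library are available. Lean on these libraries where they do the work, as an engineer would, in place of code of your own. Each camera call takes 0.05 s, during which the arm holds its last target. There are 200 camera calls.

### The job

Roll the enclosure's slatted door all the way up, then slide the sample carriage inside until the dark dot on the sample sits under the needle tip of the probe, and roll the door fully shut again. Do not touch the probe, and leave the modules and the dish on the bench where they are.

Things in the scene. Friction and masses are not known exactly. Their poses are not given: they have to be found in the camera images.
- enclosure: Fixed half-round draught cover, 360 wide (y), 366 deep (x -183 to +183), 198 mm high; grey sides (inner faces y = +-169), clear rear shell, slatted front door, floor 12 thick. Origin on the bench at mid-width; local -x is the front, facing roughly to the robot's left, z up. The door's arc has its axis along local y, 15 mm above the origin; the door's outer face is at radius 175.
- door (a joint): Angle of the slatted door round the arc's axis, rad: 0 shut (lower edge at the front, 3 degrees above the axis level), 0.94 fully up (edge 57 degrees up: 95 mm in front of the axis, 162 mm above the bench). Its upper slats run on round the arc under the rear shell. It stays where it is left; it takes about 2 to 9 N at the tab.
- tab (a point): Grip point of the door's black pull tab at mid-width: a block 16 mm wide (y), 26 along the door, standing out radially to radius 222. This point is at radius 204 from the arc's axis, 18 degrees above its level when shut, 72 when fully up. Pinch it across local y; a tool leaning 45 degrees in towards the enclosure can keep that attitude all along the arc.
- door_edge (a point): Middle of the door's lower edge, on its outer face.
- carriage (a joint): Position of the sample carriage along the enclosure's local y, m, -0.065 to 0.05. About 1.5 N of friction; it stays where it is left. A dark steel plate 100 (x) by 90 mm (y), top 22 mm above the bench, carrying the white sample and the post.
- post (a point): Grip point, 65 mm above the bench, on the carriage's upright steel post: 14 mm in diameter, 22 to 85 mm above the bench. It stands 75 mm in front of the arc's axis, under the slats even with the door fully up; a tool tilted about 45 degrees, coming from the enclosure's front and above, has room. It is 55 mm behind the dark dot, at the same local y.
- mark (a point): Centre of the dark dot, 8 mm in diameter, on the white 40 mm square sample near the front of the carriage; 26 mm above the bench. It moves with the carriage along local y only.
- probe: Probe fixed on the enclosure's floor: black block 36 x 36 mm, 22 high, with a thin brass arm (6 mm thick, centre 42 mm above the bench) running 105 mm along local -y to a downward needle. Origin under the block's centre, on the floor, 130 mm in front of the arc's axis; axes as the enclosure's. Not to be touched.
- probe_tip (a point): Point of the probe's needle, 30 mm above the bench, 4 mm above the sample, on the line along which the dot travels. Axes parallel to the enclosure's.
- amplifier: Loose grey metal module 60 x 38 x 20 mm with brass connectors at both ends, on the bench in front of the enclosure. Leave alone.
- filter: Loose smaller blue module 44 x 30 x 16 mm with brass connectors at both ends, on the bench in front of the enclosure. Leave alone.
- dish: Loose white covered sample dish, 62 mm in diameter, 15 mm high, on the bench. Leave alone.

How it is judged:
On the way, in this order (a step that is already met when the one before it is completed fails the run):
1. the door is rolled up (past 0.80 rad of 0.94) (value of joint door above 0.8 rad), for 0.2 s.
2. the dot is under the needle tip, within 4 mm, with the door still up (y of mark in the frame of probe_tip between -0.004 and 0.004 m and value of joint door above 0.6 rad), for 0.2 s.
At the end, for the whole second after the job is handed in: The door is shut to within 0.05 rad (9 mm at its edge) and at rest, and the dark dot is under the needle tip to within 4 mm along the carriage's travel (value of joint door below 0.05 rad and y of mark in the frame of probe_tip between -0.004 and 0.004 m and velocity of joint door between -0.02 and 0.02 rad/s); the robot touches nothing.
It fails at once if the robot touches the probe (contact force between any of the fingers, the arm and probe above 0.5 N).
It fails at once if a module or the dish is moved more than 10 mm (distance of any of amplifier, filter, dish from where it was at the start of the episode above 0.01 m).
It also fails if it takes over 64 s, if anything falls off the work surface, if the arm or the gripper's body presses on something with over 40 N, if the wrist force passes 120 N, or if a joint passes its speed limit or range.

## Working session

There is one attempt and no reset: what is moved stays moved. The work goes in short steps, Python scripts to look and compute and a tool call to move; the robot and the scene stay as the last step left them, time stands still between calls to the robot, and variables do not carry over. Pictures are saved under pics/ and viewed, at most 12 in all, crops included, and the job is handed in when it is done.

Besides the shell and the picture viewer there is one more tool, called after "Request:" as a command line: name --pt "numbers of a row" for each row, then --argument value for the rest. apply_moves: Moves the arm, as the interface text tells. Its arguments: {"type":"object","properties":{"plan":{"type":"array","items":{"type":"array","items":{"type":"number"}}},"newtons":{"type":"number"}},"required":["plan"]}

```bash
mkdir -p pics; ls; cat > h.py <<'E'
import numpy as np, cv2
from scipy.spatial.transform import Rotation as R
from station import telemetry, eyes, ctrl
def grab(n):
    o=telemetry.get_obs(); p=eyes.get_image(n)
    if n=="wrist":
        T=np.eye(4); T[:3,:3]=R.from_rotvec(o["tool_rot"]).as_matrix(); T[:3,3]=o["tool_pos"]; p["P"]=T@p["hand_eye"]
    else: p["P"]=p["pose"]
    return p
def ray(p,uv):
    d=p["P"][:3,:3]@np.linalg.solve(p["K"],[uv[0],uv[1],1.]); return p["P"][:3,3],d
def at_z(p,uv,z):
    o,d=ray(p,uv); return o+d*(z-o[2])/d[2]
def deep(p,uv):
    u,v=np.round(uv).astype(int); w=p["range_z"][v-2:v+3,u-2:u+3]; w=w[w>0]
    o,d=ray(p,uv); return o+d*np.median(w) if len(w) else None
def proj(p,X):
    c=p["P"][:3,:3].T@(np.asarray(X)-p["P"][:3,3]); c=p["K"]@c; return c[:2]/c[2]
E
cat > a.py <<'E'
from h import *
np.set_printoptions(precision=4,suppress=True)
o=telemetry.get_obs(); print(o["t"],o["tool_pos"],R.from_rotvec(o["tool_rot"]).as_matrix(),ctrl.pinch_z)
for n in("scene","top"):
    p=grab(n); cv2.imwrite(f"pics/{n}0.png",p["img"]); print(n,p["P"][:3,3],p["K"][0,0])
    for t in "enclosure tab door_edge post mark probe probe_tip amplifier filter dish".split():
        for r in eyes.tip_of(t,p)[:1]:
            print(t,np.round(r["point"],1),round(r["confidence"],2),deep(p,r["point"]))
E
python3 a.py
```

```text
pics
0.0 [ 0.1905 -0.595   0.4035] [[ 0.9524  0.3048 -0.0004]
 [ 0.3048 -0.9524  0.002 ]
 [ 0.0003 -0.002  -1.    ]] 0.1547
scene [0.9559 0.4157 0.8163] 391.3662656188989
enclosure [228.7 138.1] 0.82 [ 0.662  -0.1001  0.1523]
tab [279.4 153. ] 0.84 [ 0.5954 -0.0156  0.1058]
door_edge [275.1 166.7] 0.88 [ 0.5984 -0.0353  0.038 ]
amplifier [342.4 266.4] 0.68 [0.6847 0.2484 0.0187]
filter [392.7 209.2] 0.53 [0.495  0.2474 0.0151]
dish [441.6 251.2] 0.57 [0.5118 0.3914 0.0146]
top [0.5492 0.112  0.9526] 417.2141508309871
enclosure [458.9 194.7] 0.9 [ 0.5891 -0.1511  0.1813]
tab [379.8 195.3] 0.75 [ 0.5956 -0.0163  0.1068]
door_edge [383.8 197.7] 0.89 [ 0.5908 -0.0249  0.1025]
amplifier [257.8 165.1] 0.71 [0.6751 0.2426 0.0194]
filter [259.4 247.6] 0.61 [0.4901 0.2424 0.0161]
dish [192.6 241.8] 0.89 [0.5064 0.392  0.0151]
```

View pics/scene0.png

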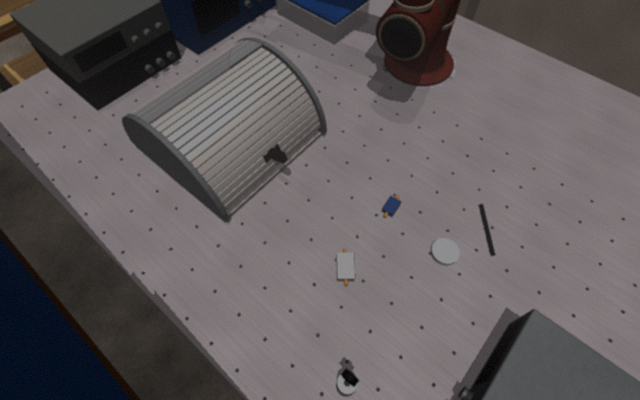

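View pics/top0.png

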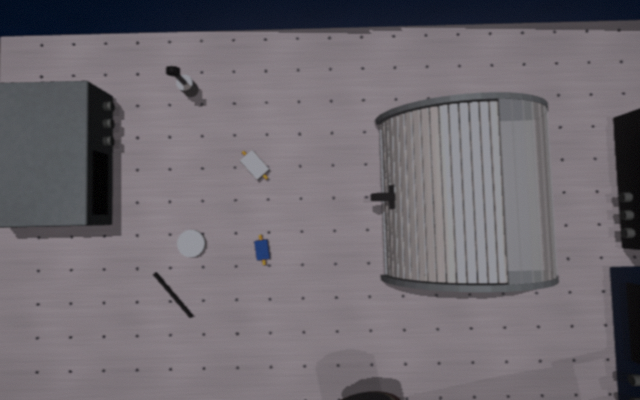

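```bash
cat > b.py <<'E'
from h import *
from scipy.optimize import least_squares
np.set_printoptions(precision=4,suppress=True)
C=[]
for n in("scene","top"):
    p=grab(n); r=eyes.outline_of("enclosure",p)[0]; print(n,r["confidence"],r["box"])
    e=eyes.tip_of("enclosure",p)[0]["point"]; print("origin",at_z(p,e,0)); t=eyes.tip_of("tab",p)[0]["point"]; print("tab",at_z(p,t,.078))
    v,u=np.nonzero(r["region"]&(p["range_z"]>0)); z=p["range_z"][v,u]
    X=(np.linalg.solve(p["K"],np.stack([u,v,np.ones_like(u)]))*z); X=(p["P"][:3,:3]@X).T+p["P"][:3,3]; C.append(X)
def loc(q,X):
    c,s=np.cos(q[2]),np.sin(q[2]); d=X[:,:2]-q[:2]; return d@[c,s],d@[-s,c]
def fit(X):
    X=X[X[:,2]>.03]
    q=np.array([.59,-.19,-np.pi/2])
    for _ in range(4):
        x,y=loc(q,X); 
        rad=np.hypot(x,X[:,2]-.015); m=(abs(y)<.155)&(abs(rad-.175)<.02)
        f=lambda a:(lambda xy:np.hypot(xy[0],X[m,2]-.015)-.175)(loc([q[0]+a[0]*-np.sin(q[2])*0+a[0]*np.cos(q[2]),q[1]+a[0]*np.sin(q[2]),q[2]+a[1]],X[m]))
        a=least_squares(f,[0,0],loss="soft_l1",f_scale=.002).x
        q=np.array([q[0]+a[0]*np.cos(q[2]),q[1]+a[0]*np.sin(q[2]),q[2]+a[1]])
        x,y=loc(q,X); rad=np.hypot(x,X[:,2]-.015); k=(rad>.178)&(rad<.19)&(abs(y)>.15)
        lo,hi=np.percentile(y[k&(y<0)],2),np.percentile(y[k&(y>0)],98); s=(lo+hi)/2
        q[:2]+=s*np.array([-np.sin(q[2]),np.cos(q[2])])
    print("fit",q,"ends",lo,hi,m.sum(),"rms",np.median(abs(f([0,0]))))
    tx,ty=.0,.0
    return q
for X in C+[np.vstack(C)]:
    q=fit(X); c,s=np.cos(q[2]),np.sin(q[2]); a=np.radians(18)
    print(" tab shut ->",q[0]-.204*np.cos(a)*c,q[1]-.204*np.cos(a)*s,.015+.204*np.sin(a))
E
python3 b.py
```

```text
scene 0.91 [120.7, 34.3, 324.7, 223.5]
origin [ 0.5964 -0.2204  0.    ]
tab [ 0.5904 -0.0253  0.078 ]
top 0.7 [371.1, 90.6, 559.4, 292.3]
origin [ 0.5935 -0.2125  0.    ]
tab [ 0.5999 -0.0216  0.078 ]
fit [ 0.596  -0.2089 -1.5658] ends -0.1809148950035325 0.18091488449065546 15031 rms 0.0012320891357252006
 tab shut -> 0.5949973461633831 -0.01484159898758286 0.07803946685248926
fit [ 0.5948 -0.2083 -1.5674] ends -0.18067740491100817 0.18067776333564575 26728 rms 0.0018533588465429879
 tab shut -> 0.594119985626353 -0.014300249176579655 0.07803946685248926
fit [ 0.5955 -0.2086 -1.5668] ends -0.18115914209086806 0.18115914208569225 41723 rms 0.0016547632209523155
 tab shut -> 0.5947133646427264 -0.01455944481860344 0.07803946685248926
```

Request:
apply_moves --pt "0.06 0 0 -0.04 0" --pt "0.06 0.5616 -0.4293 -0.04 -1.261" --pt "0.06 0.5616 -0.4293 -0.04 -1.261" --pt "0.06 0.5616 -0.4293 -0.04 -1.261" --pt "0.06 0.5616 -0.4293 -0.04 -1.261" --pt "0.06 0.5616 -0.4293 -0.04 -1.261" --pt "0.06 0.5616 -0.4293 -0.04 -1.261" --pt "0.06 0.5616 -0.4293 -0.04 -1.261" --pt "0.06 0.5616 -0.4293 -0.04 -1.261" --pt "0.06 0.5616 -0.4293 -0.04 -1.261" --pt "0.06 0.5616 -0.4293 -0.04 -1.261" --pt "0.06 0.5616 -0.4293 -0.04 -1.261" --newtons 25

```text
t: 2.5
tool_pos: [0.4531, -0.2171, 0.4451]
tool_rot: [2.216, 2.225, 0.0]
contact_force: [1.1, -1.3, 0.2]
opening: 0.0601
grip_force: 0.0
```

```bash
python3 -c "
from h import *
o=telemetry.get_obs();print(o['t'],o['tool_pos'],o['q']);M=R.from_rotvec(o['tool_rot']).as_matrix();print(M.round(4));print(M.T@(np.array([.5947,-.0146,.353])-o['tool_pos']))"
```

```text
2.5 [ 0.45311592 -0.2171223   0.44509255] [-5.95069757e-01 -2.67491374e-01  1.84213121e+00  5.58285469e-06
  1.56585599e+00 -5.99267038e-01]
[[-4.2e-03  1.0e+00  9.0e-04]
 [ 1.0e+00  4.2e-03 -6.0e-04]
 [-6.0e-04  9.0e-04 -1.0e+00]]
[0.20198281 0.14234917 0.09209796]
```

Request:
apply_moves --pt "0.06 0.202 0.142 0 0" --pt "0.06 0.202 0.142 0 0" --pt "0.06 0.202 0.142 0 0" --pt "0.06 0.202 0.142 0 0" --pt "0.06 0.202 0.142 0 0" --pt "0.06 0.202 0.142 0 0" --pt "0.06 0.202 0.142 0 0" --pt "0.06 0.202 0.142 0.05 0" --pt "0.06 0.202 0.142 0.05 0" --pt "0.06 0.202 0.142 0.05 0"

```text
t: 3.33
tool_pos: [0.5934, -0.017, 0.3901]
tool_rot: [-2.216, -2.217, 0.008]
contact_force: [0.7, -0.3, 0.1]
opening: 0.06
grip_force: 0.0
```

```bash
cat > c.py <<'E'
from h import *
np.set_printoptions(precision=4,suppress=True)
o=telemetry.get_obs();print(o['t'],o['tool_pos'])
p=grab("wrist"); cv2.imwrite("pics/w1.png",p["img"])
for t in ("tab","door_edge"):
    for r in eyes.tip_of(t,p)[:2]: print(t,r["point"],r["confidence"],at_z(p,r["point"],.078),deep(p,r["point"]))
for r in eyes.outline_of("tab",p)[:1]: print(r["box"],r["confidence"])
print("exp",proj(p,[.5947,-.0146,.078]))
E
python3 c.py
```

```text
3.3333 [ 0.5934 -0.017   0.3901]
tab [317.0, 192.2] 0.69 [ 0.5938 -0.0222  0.078 ] [ 0.5938 -0.0141  0.1077]
[91.9, 167.1, 550.6, 399.4] 0.89
exp [318.0286 183.7779]
```

View pics/w1.png

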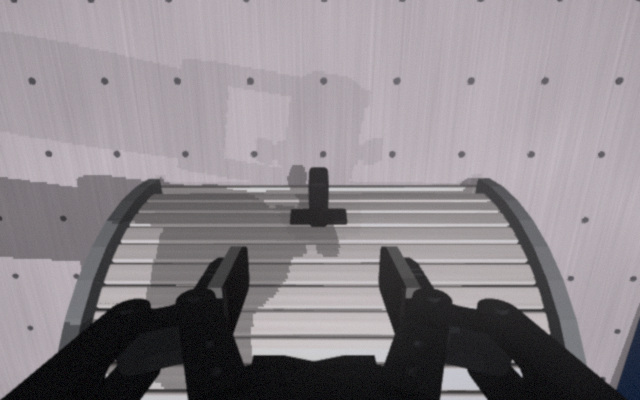

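Request:
apply_moves --pt "0.06 0.006 0.001 0.04 0" --pt "0.06 0.006 0.001 0.08 0" --pt "0.06 0.006 0.001 0.12 0" --pt "0.06 0.006 0.001 0.145 0" --pt "0.06 0.006 0.001 0.156 0" --pt "0.06 0.006 0.001 0.156 0" --pt "0.0 0.006 0.001 0.156 0" --pt "0.0 0.006 0.001 0.156 0" --pt "0.0 0.006 0.001 0.156 0" --pt "0.0 0.006 0.001 0.156 0" --pt "0.0 0.006 0.001 0.156 0" --pt "0.0 0.006 0.001 0.156 0" --newtons 20

```text
t: 4.53
tool_pos: [0.595, -0.0108, 0.2402]
tool_rot: [-2.219, -2.221, 0.003]
contact_force: [-7.3, 1.9, 4.3]
opening: 0.0157
grip_force: 24.8
```

```bash
cat > arc.py <<'E'
import numpy as np,sys
# rows for arc from a0 to a1 deg at radius r (tool x = outward, tool z = down), n rows
a0,a1,n,r=float(sys.argv[1]),float(sys.argv[2]),int(sys.argv[3]),.208
for a in np.radians(np.linspace(a0,a1,n+1)[1:]):
    b=np.radians(a0); print([0.0,round(r*(np.cos(a)-np.cos(b)),4),0,round(-r*(np.sin(a)-np.sin(b)),4),0],end=", ")
E
python3 arc.py 18 46 11;echo; python3 arc.py 46 73 11; python3 -c "
from h import *
print(telemetry.get_obs())"
```

```text
[0.0, np.float64(-0.003), 0, np.float64(-0.0087), 0], [0.0, np.float64(-0.0065), 0, np.float64(-0.0173), 0], [0.0, np.float64(-0.0103), 0, np.float64(-0.0257), 0], [0.0, np.float64(-0.0145), 0, np.float64(-0.034), 0], [0.0, np.float64(-0.019), 0, np.float64(-0.042), 0], [0.0, np.float64(-0.0239), 0, np.float64(-0.0498), 0], [0.0, np.float64(-0.0292), 0, np.float64(-0.0574), 0], [0.0, np.float64(-0.0347), 0, np.float64(-0.0648), 0], [0.0, np.float64(-0.0406), 0, np.float64(-0.0719), 0], [0.0, np.float64(-0.0468), 0, np.float64(-0.0788), 0], [0.0, np.float64(-0.0533), 0, np.float64(-0.0853), 0], 
[0.0, np.float64(-0.0065), 0, np.float64(-0.0061), 0], [0.0, np.float64(-0.0133), 0, np.float64(-0.0118), 0], [0.0, np.float64(-0.0204), 0, np.float64(-0.0173), 0], [0.0, np.float64(-0.0276), 0, np.float64(-0.0224), 0], [0.0, np.float64(-0.0351), 0, np.float64(-0.0273), 0], [0.0, np.float64(-0.0428), 0, np.float64(-0.0318), 0], [0.0, np.float64(-0.0506), 0, np.float64(-0.036), 0], [0.0, np.float64(-0.0587), 0, np.float64(-0.0399), 0], [0.0, np.float64(-0.0669), 0, np.float64(-0.0434), 0], [0.0, np.float64(-0.0752), 0, np.float64(-0.0465), 0], [0.0, np.float64(-0.0837), 0, np.float64(-0.0493), 0], {'t': 4.5333, 'q': array([-1.43144194e-01,  1.39169105e-01,  1.80943516e+00, -2.10153715e-04,
        1.19555126e+00, -1.43906748e-01]), 'dq': array([ 0.00190898, -0.0006469 , -0.00011641,  0.00039814, -0.00015902,
       -0.00017819]), 'effort': array([ -1.168001  , -37.27991581, -34.74187374,   0.09520541,
        -1.79237198,   0.10347789]), 'tool_pos': array([ 0.59500638, -0.01081247,  0.24024466]), 'tool_rot': array([-2.21913943, -2.2210039 ,  0.00265445]), 'contact_force': array([-7.29939883,  1.92718378,  4.26926193]), 'wrist_torque': array([0.01715732, 1.00250431, 0.13658943]), 'grip_force': 24.816696345806122, 'opening': 0.01569336962197083}
```

Request:
apply_moves --pt "0.0 -0.003 0 -0.0087 0" --pt "0.0 -0.0065 0 -0.0173 0" --pt "0.0 -0.0103 0 -0.0257 0" --pt "0.0 -0.0145 0 -0.034 0" --pt "0.0 -0.019 0 -0.042 0" --pt "0.0 -0.019 0 -0.042 0"

```text
t: 5.03
tool_pos: [0.5951, -0.0315, 0.2824]
tool_rot: [-2.222, -2.22, 0.005]
contact_force: [-8.3, -3.7, -1.3]
opening: 0.0157
grip_force: 23.5
```

```bash
sed -i 's/,.208$/,.209/; s/round(\(r[^,]*\),4)/float(round(\1,4))/; s/round(-r\(.*\),4),0\]/float(round(-r\1,4)),0]/' arc.py; python3 arc.py 32.5 73.5 12
```

```text
[0.0, -0.007, 0, -0.0103, 0], [0.0, -0.0146, 0, -0.0202, 0], [0.0, -0.0228, 0, -0.0296, 0], [0.0, -0.0315, 0, -0.0385, 0], [0.0, -0.0408, 0, -0.0468, 0], [0.0, -0.0505, 0, -0.0546, 0], [0.0, -0.0607, 0, -0.0618, 0], [0.0, -0.0712, 0, -0.0684, 0], [0.0, -0.0822, 0, -0.0743, 0], [0.0, -0.0935, 0, -0.0796, 0], [0.0, -0.1051, 0, -0.0842, 0], [0.0, -0.1169, 0, -0.0881, 0],
```

Request:
apply_moves --pt "0.0 -0.007 0 -0.0103 0" --pt "0.0 -0.0146 0 -0.0202 0" --pt "0.0 -0.0228 0 -0.0296 0" --pt "0.0 -0.0315 0 -0.0385 0" --pt "0.0 -0.0408 0 -0.0468 0" --pt "0.0 -0.0505 0 -0.0546 0" --pt "0.0 -0.0607 0 -0.0618 0" --pt "0.0 -0.0712 0 -0.0684 0" --pt "0.0 -0.0822 0 -0.0743 0" --pt "0.0 -0.0935 0 -0.0796 0" --pt "0.0 -0.1051 0 -0.0842 0" --pt "0.0 -0.1169 0 -0.0881 0"

```text
t: 6.03
tool_pos: [0.5952, -0.1468, 0.3699]
tool_rot: [-2.218, -2.218, -0.006]
contact_force: [-0.4, 25.3, -13.2]
opening: 0.0159
grip_force: 19.8
```

Request:
apply_moves --pt "0.0 -0.001 0 0 0" --pt "0.0 -0.001 0 0 0"

```text
t: 6.2
tool_pos: [0.5953, -0.1475, 0.3701]
tool_rot: [-2.218, -2.218, -0.005]
contact_force: [-5.5, 9.4, -4.7]
opening: 0.0159
grip_force: 20.9
```

Request:
apply_moves --pt "0.05 0 0 0 0" --pt "0.05 0 0 0 0" --pt "0.05 0 0 0 0" --pt "0.05 0 0 -0.04 0" --pt "0.05 0 0 -0.07 0" --pt "0.05 0.04 0 -0.07 0" --pt "0.05 0.08 0 -0.07 0" --pt "0.05 0.12 0 -0.07 0" --pt "0.05 0.16 0 -0.07 0" --pt "0.05 0.16 0 -0.07 0"

```text
t: 7.03
tool_pos: [0.5955, 0.017, 0.4414]
tool_rot: [2.213, 2.227, 0.007]
contact_force: [-0.8, -0.3, -0.7]
opening: 0.0498
grip_force: 0.0
```

```bash
cat > d.py <<'E'
from h import *
import sys
np.set_printoptions(precision=4,suppress=True)
Q=np.array([.5955,-.2086,-1.567])
def L(X):
    d=np.array(X[:2])-Q[:2]; c,s=np.cos(Q[2]),np.sin(Q[2]); return np.array([d@[c,s],d@[-s,c],X[2]])*1000
H=dict(post=.065,mark=.026,probe_tip=.030,probe=.012,tab=.209,door_edge=.162)
k=sys.argv[1]
o=telemetry.get_obs();print(o['t'],o['tool_pos'])
for n in sys.argv[2:]:
    p=grab(n); cv2.imwrite(f"pics/{n}{k}.png",p["img"]); print(n)
    for t in H:
        for r in eyes.tip_of(t,p)[:1]:
            X=deep(p,r["point"]); print(t,np.round(r["point"],1),round(r["confidence"],2),L(at_z(p,r["point"],H[t])),None if X is None else L(X))
E
python3 d.py 2 top scene wrist; python3 -c "
import cv2,numpy as np
a=cv2.imread('pics/top2.png')[80:310,300:580];a=cv2.resize(a,None,fx=1.6,fy=1.6)
b=cv2.imread('pics/wrist2.png');b=cv2.resize(b,None,fx=.55,fy=.55)
h=max(a.shape[0],b.shape[0]);f=lambda i:cv2.copyMakeBorder(i,0,h-i.shape[0],0,0,0)
cv2.imwrite('pics/m2.png',np.hstack([f(a),f(b)]))"
```

```text
7.0333 [0.5955 0.017  0.4414]
top
post [431.2 216.1] 0.62 [-78.6426 -44.0945  65.    ] [-80.226  -44.1007  70.8034]
mark [404.4 212.7] 0.93 [-126.9787  -34.8977   26.    ] [-126.9724  -34.8973   25.9697]
scene
post [257.5 126.6] 0.82 [-67.8718 -45.1078  65.    ] [-79.0406 -36.8994  80.1186]
probe_tip [260.8 161.1] 0.82 [-129.5913   10.752    30.    ] [-124.0665    6.8091   21.1936]
probe [229.3 192.6] 0.56 [-128.0008  119.828    12.    ] [-141.4119  126.4124   33.7958]
tab [232.5  91.5] 0.79 [-60.5635  -2.6832 209.    ] [-72.9979   5.3985 222.4289]
door_edge [242.2 113.9] 0.58 [-86.3203   3.3898 162.    ] [-89.1839   5.3079 165.4919]
wrist
post [279.3 292.9] 0.61 [-74.7154 -40.0972  65.    ] [-83.1818 -38.4804  78.3516]
mark [286.4 233.8] 0.79 [-133.4644  -33.2237   26.    ] [-133.551   -33.2048   26.2082]
probe_tip [326.2 240.6] 0.88 [-125.9035   16.0587   30.    ] [-132.3448   15.4934   44.6377]
probe [404.6 232. ] 0.81 [-129.5828  117.2886   12.    ] [-138.7478  110.7644   34.312 ]
door_edge [311.8 331.8] 0.61 [-97.2076  -1.0974 162.    ] [20.1955 -2.6328 13.8792]
```

View pics/m2.png

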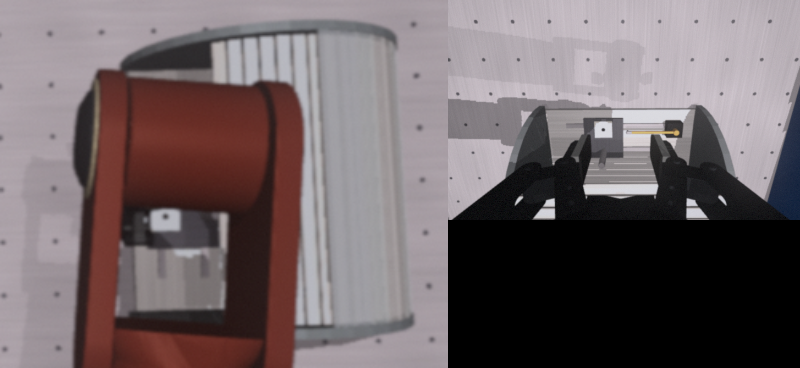

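```bash
cat > e.py <<'E'
from d import *
E
python3 - <<'E'
import sys; sys.argv=["d","3"]
sys.path.insert(0,".")
from d import *
p=grab("wrist"); 
v,u=np.mgrid[0:400,0:640]; z=p["range_z"]; 
X=np.linalg.solve(p["K"],np.stack([u.ravel(),v.ravel(),np.ones(u.size)]))*z.ravel(); X=(p["P"][:3,:3]@X).T+p["P"][:3,3]
d=X[:,:2]-Q[:2]; c,s=np.cos(Q[2]),np.sin(Q[2]); lx,ly,lz=1000*(d@[c,s]),1000*(d@[-s,c]),1000*X[:,2]
z0=z.ravel()>0
for nm,a,b in (("plate",19.5,24),("sample",24.6,28)):
    for x0 in(-165,-155,-145,-135,-120,-105):
        m=z0&(lz>a)&(lz<b)&(abs(lx-x0)<4)&(abs(ly)<150)
        if m.sum(): print(nm,x0,m.sum(),np.percentile(ly[m],[1,10,50,90,99]))
    m=z0&(lz>a)&(lz<b)&(ly>-75)&(ly<10)&(lx<0)&(lx>-200); print(nm,"x",np.percentile(lx[m],[.5,2,50,98]))
for x0 in(-190,-178,-170,-160): 
    m=z0&(abs(lx-x0)<3)&(abs(ly)<100); print("floor z at",x0,np.percentile(lz[m],[5,50,95]))
m=z0&(lz>36)&(lz<50)&(abs(lx+130)<20)&(ly>-10)&(ly<95); print("arm",np.percentile(lx[m],[2,50,98]),np.percentile(ly[m],[1,99]),np.median(lz[m]))
q=grab("scene"); cv2.imwrite("pics/s3.png",cv2.resize(q["img"][0:240,60:420],None,fx=2,fy=2))
E
```

```text
8.0833 [0.5955 0.012  0.4388]
plate -155 347 [-82.2767 -73.4481 -35.9781  -2.5272   5.5566]
plate -145 251 [-83.2219 -78.4984 -17.4904   3.6316 105.3007]
plate -135 242 [-82.6355 -77.7419 -17.6248   2.3681 102.522 ]
plate -120 216 [-83.2617 -77.3669 -16.5863   2.3273   6.1486]
plate -105 345 [-67.8373 -60.4446 -30.7954  -0.2604   6.1288]
plate x [-156.5573 -155.8604 -101.849   -59.4106]
sample -155 19 [-57.7897 -56.5627 -33.0767 -20.9258 -19.9324]
sample -145 192 [-58.2036 -54.3795 -38.1836 -22.1951 102.504 ]
sample -135 200 [-58.3993 -55.8336 -38.6495 -22.4079 102.6912]
sample -120 189 [-57.848  -54.1763 -37.855  -21.4856 102.3986]
sample x [-151.6212 -150.9297 -131.3222 -111.5919]
floor z at -190 [-1.1419  0.2925  1.5661]
floor z at -178 [-1.0699  0.292   1.5063]
floor z at -170 [11.005  12.2785 13.5911]
floor z at -160 [11.0113 12.2454 13.4478]
arm [-134.653  -132.235  -128.8854] [13.6094 93.8802] 44.52590256076641
```

View pics/s3.png

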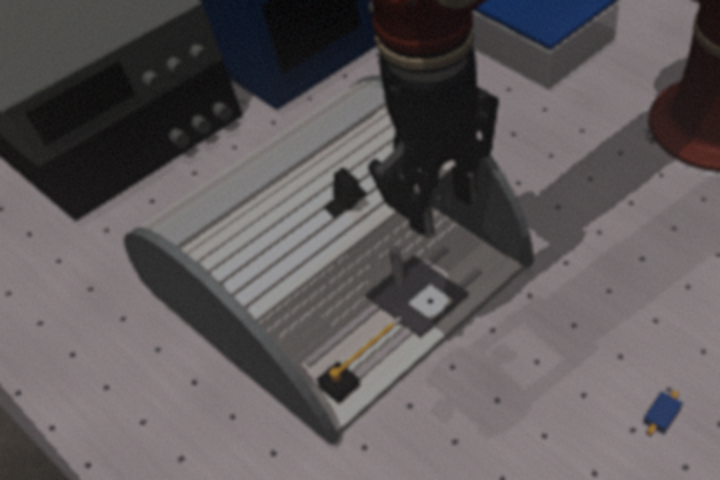

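Request:
apply_moves --pt "0.0 -0.03 -0.04 0 0" --pt "0.0 -0.071 -0.08 0 0" --pt "0.0 -0.071 -0.11 0 0" --pt "0.0 -0.071 -0.11 0 0" --pt "0.0 -0.071 -0.11 0.04 0" --pt "0.0 -0.071 -0.11 0.08 0" --pt "0.0 -0.071 -0.11 0.1 0" --pt "0.0 -0.071 -0.11 0.1 0" --pt "0.0 -0.071 -0.11 0.1 0" --pt "0.0 -0.071 -0.11 0.1 0"

```text
t: 9.02
tool_pos: [0.4863, -0.0591, 0.341]
tool_rot: [2.219, 2.22, 0.002]
contact_force: [0.9, -0.4, 0.8]
opening: 0.0
grip_force: 0.0
```

```bash
python3 d.py 4 wrist; python3 -c "
from h import *
o=telemetry.get_obs();print(o['t'],o['tool_pos'],o['dq']);M=R.from_rotvec(o['tool_rot']).as_matrix();print(M.round(3));print(M.T@(np.array([.485,-.059,.189])-o['tool_pos']))
p=grab('wrist');print(p['hand_eye'].round(3))"
```

```text
9.0167 [ 0.4863 -0.0591  0.341 ]
wrist
post [397.9 280.3] 0.78 [-77.612  -37.6381  65.    ] [-82.5344 -40.037   73.3679]
mark [394.9 204.8] 0.96 [-131.1808  -34.4474   26.    ] [-131.374   -34.6039   26.6053]
probe_tip [452.6 206.6] 0.76 [-130.572    15.9443   30.    ] [-131.4503   14.7532   32.6948]
probe [553.7 199.8] 0.61 [-131.048   118.3201   12.    ] [-137.4443  102.3943   32.9965]
door_edge [515.8 342.6] 0.87 [-96.7429   0.4437 162.    ] [-94.7459   2.1731 159.6337]
9.3667 [ 0.48575623 -0.05904625  0.33981606] [ 0.00128988  0.0032523   0.0074623   0.0003313  -0.001865   -0.00152615]
[[-0.     1.     0.002]
 [ 1.     0.    -0.   ]
 [-0.     0.002 -1.   ]]
[ 1.11901124e-04 -1.00009239e-03  1.50814610e-01]
[[ 0.    -0.959 -0.284  0.072]
 [ 1.     0.    -0.001  0.   ]
 [ 0.001 -0.284  0.959  0.031]
 [ 0.     0.     0.     1.   ]]
```

View pics/wrist4.png

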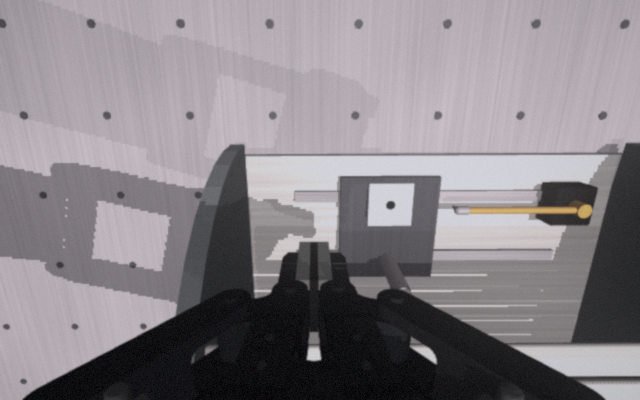

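Request:
apply_moves --pt "0.0 0 0 0.04 0" --pt "0.0 0 0 0.08 0" --pt "0.0 0 0 0.12 0" --pt "0.0 0 0 0.14 0" --pt "0.0 0 0 0.149 0" --pt "0.0 0 0 0.149 0" --pt "0.0 0 0 0.149 0"

```text
t: 10.0
tool_pos: [0.4869, -0.0592, 0.1903]
tool_rot: [2.219, 2.219, 0.005]
contact_force: [6.0, 0.7, -1.5]
opening: 0.0004
grip_force: 0.0
```

Request:
apply_moves --pt "0.0 0 0.006 0 0" --pt "0.0 0 0.012 0 0" --pt "0.0 0 0.018 0 0" --pt "0.0 0 0.024 0 0" --pt "0.0 0 0.03 0 0" --pt "0.0 0 0.036 0 0" --pt "0.0 0 0.036 0 0" --pt "0.0 0 0.036 0 0"

```text
t: 10.67
tool_pos: [0.522, -0.059, 0.1899]
tool_rot: [2.221, 2.221, 0.001]
contact_force: [-0.1, 0.1, -0.1]
opening: 0.0002
grip_force: 0.0
```

```bash
python3 d.py 5 wrist scene; python3 -c "
import cv2
a=cv2.imread('pics/wrist5.png');cv2.imwrite('pics/w5.png',cv2.resize(a[80:330,220:620],None,fx=2,fy=2,interpolation=cv2.INTER_CUBIC))"
```

```text
10.6667 [ 0.522  -0.059   0.1899]
wrist
mark [429.1 302.7] 0.89 [-131.9648  -19.305    26.    ] [-132.8336  -19.8177   27.2877]
probe_tip [509.8 308.4] 0.59 [-131.5861   15.7493   30.    ] [-126.4768   20.7353   22.6848]
scene
post [252.5 133.3] 0.95 [-74.217  -21.3296  65.    ] [-81.1832 -16.4525  74.5388]
probe_tip [261.  163.3] 0.56 [-134.814    15.2502   30.    ] [-129.6948   11.605    21.753 ]
probe [228.3 190.7] 0.77 [-122.0938  117.696    12.    ] [-136.6133  124.8023   35.3188]
tab [230.1  91.5] 0.68 [-56.5963   0.7353 209.    ] [-66.3637   6.9802 219.4747]
door_edge [245.3 117.3] 0.94 [-99.1111   5.9811 162.    ] [ 18.8925 -74.4075  14.5908]
```

View pics/w5.png

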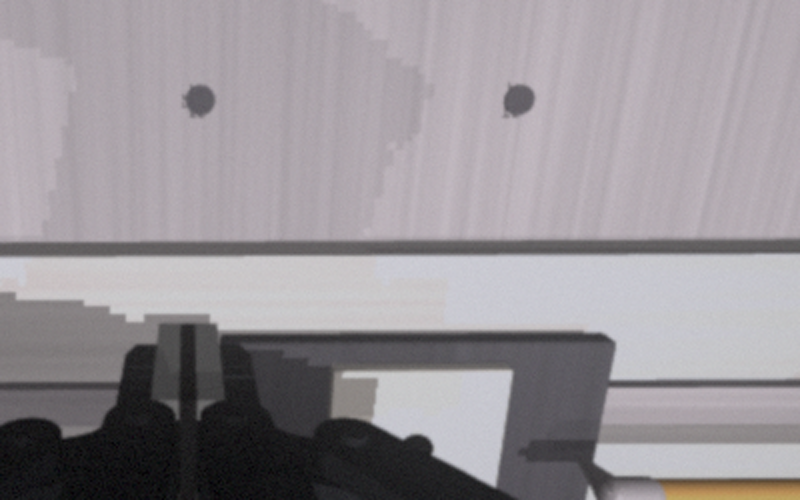

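Request:
apply_moves --pt "0.0 0 0.006 0 0" --pt "0.0 0 0.012 0 0" --pt "0.0 0 0.018 0 0" --pt "0.0 0 0.024 0 0" --pt "0.0 0 0.028 0 0" --pt "0.0 0 0.031 0 0" --pt "0.0 0 0.031 0 0" --pt "0.0 0 0.031 0 0" --pt "0.0 0 0.031 0 0"

```text
t: 12.12
tool_pos: [0.5528, -0.0592, 0.1903]
tool_rot: [2.221, 2.22, 0.001]
contact_force: [0.3, 0.2, -0.4]
opening: 0.0
grip_force: 0.0
```

Request:
apply_moves --pt "0.0 0 -0.01 0 0" --pt "0.0 0 -0.02 -0.02 0" --pt "0.0 0 -0.03 -0.06 0" --pt "0.0 0 -0.03 -0.1 0" --pt "0.0 0 -0.03 -0.1 0" --pt "0.0 0 -0.03 -0.1 0"

```text
t: 12.62
tool_pos: [0.523, -0.0593, 0.2937]
tool_rot: [2.217, 2.217, 0.006]
contact_force: [0.8, -0.4, -0.7]
opening: -0.0002
grip_force: 0.0
```

```bash
python3 d.py 6 wrist top; python3 -c "
import cv2
a=cv2.imread('pics/wrist6.png');cv2.imwrite('pics/w6.png',cv2.resize(a[150:330,320:580],None,fx=3,fy=3,interpolation=cv2.INTER_CUBIC))"
```

```text
12.6167 [ 0.523  -0.0593  0.2937]
wrist
post [429.  316.4] 0.89 [-76.0062  10.3234  65.    ] [-160.7302  -37.0904  180.2406]
mark [420.4 219.3] 0.89 [-133.7743   11.5052   26.    ] [-133.9531   11.3369   26.4827]
probe_tip [427.6 223.8] 0.57 [-131.6228   15.8542   30.    ] [-130.4422   16.9962   26.9412]
probe [547.4 216.7] 0.94 [-130.1904  118.8583   12.    ] [-137.6309  103.3844   32.4402]
top
post [429.2 190.4] 0.8 [-80.5106  10.6411  65.    ] [-81.9615  10.3049  70.3591]
probe_tip [406.  193.3] 0.93 [-122.5681    7.836    30.    ] [-121.6694    8.0757   25.8174]
probe [400.7 143.8] 0.92 [-126.2046  121.8168   12.    ] [-133.112   115.8944   45.3846]
tab [456.3 188. ] 0.64 [-71.0512   4.5514 209.    ] [-76.0162   3.5656 223.7815]
door_edge [434.9 191.4] 0.85 [-96.0649   2.3559 162.    ] [-74.8294   6.8342  87.3026]
```

View pics/w6.png

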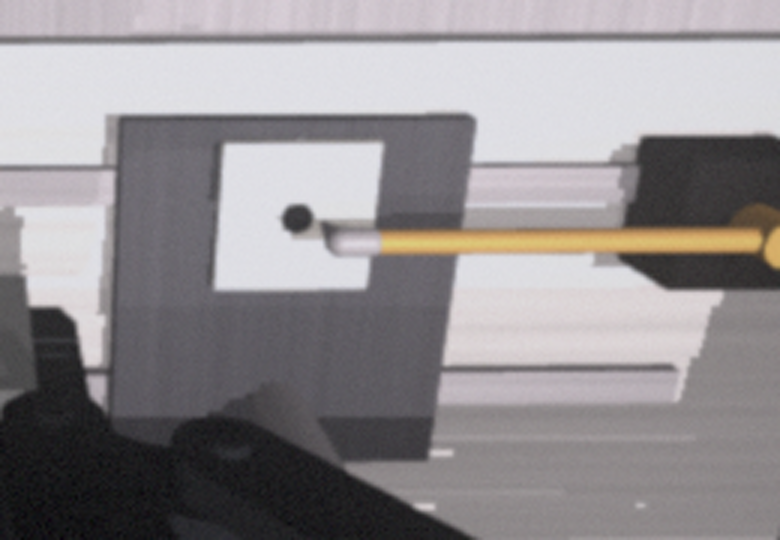

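```bash
python3 - <<'E'
import sys; sys.argv=["d","7"]
from d import *
p=grab("wrist")
f=lambda cx,cy,z:print((cx,cy,z),L(at_z(p,(320+cx/3,150+cy/3),z/1000)))
f(297,217,26); f(216,215,26); f(380,215,26); f(114,120,22);f(472,120,22)
for z in(30,42,45): f(326,240,z)
f(378,242,45); f(643,137,34);f(636,230,34)
c,s=np.cos(Q[2]),np.sin(Q[2])
for y in(10,13,16):
  for z in(30,36,42):
    X=[Q[0]+(-.1305*c-y/1000*s),Q[1]+(-.1305*s+y/1000*c),z/1000]; u=proj(p,X); print(y,z,(u-[320,150])*3)
d=cv2.resize(p["img"][190:250,390:470],None,fx=9,fy=9,interpolation=cv2.INTER_CUBIC); cv2.imwrite("pics/z7.png",d)
E
```

```text
13.3167 [ 0.5225 -0.059   0.2897]
(297, 217, 26) [-133.9329    6.5607   26.    ]
(216, 215, 26) [-134.5293  -13.6794   26.    ]
(380, 215, 26) [-134.3982   27.2032   26.    ]
(114, 120, 22) [-158.0657  -39.4129   22.    ]
(472, 120, 22) [-157.7727   48.8171   22.    ]
(326, 240, 30) [-129.3641   12.8996   30.    ]
(326, 240, 42) [-134.2101    8.4619   42.    ]
(326, 240, 45) [-135.4216    7.3525   45.    ]
(378, 242, 45) [-134.8877   19.4028   45.    ]
(643, 137, 34) [-156.7442   83.4649   34.    ]
(636, 230, 34) [-133.3377   86.1092   34.    ]
10 30 [314.6731 235.7436]
10 36 [322.6643 244.9875]
10 42 [331.0485 254.686 ]
13 30 [326.8449 235.7076]
13 36 [335.1284 244.9508]
13 42 [343.8192 254.6486]
16 30 [339.0173 235.6715]
16 36 [347.5931 244.9141]
16 42 [356.5906 254.6113]
```

View pics/z7.png

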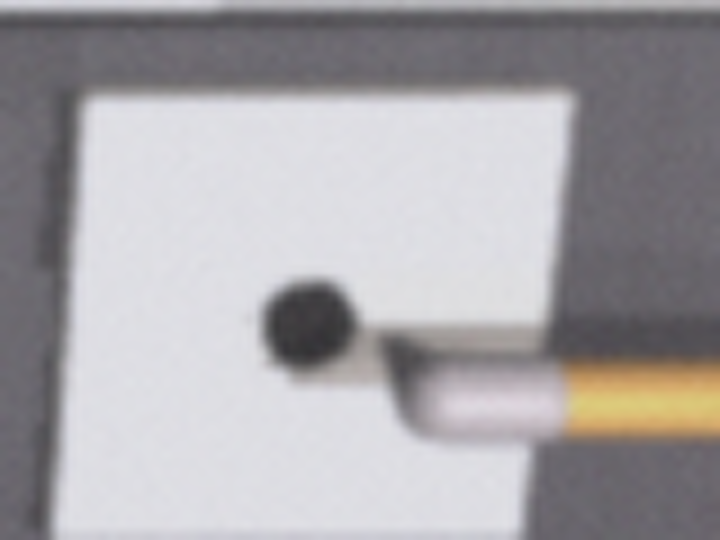

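```bash
python3 - <<'E'
import sys; sys.argv=["d","8"]
from d import *
p=grab("wrist"); g=cv2.cvtColor(p["img"],cv2.COLOR_BGR2GRAY)
print("dot",L(at_z(p,(390+308/9,190+324/9),.026)),"tip",L(at_z(p,(390+382/9,190+338/9),.030)))
r=g[215:240,410:432]; ys,xs=np.nonzero(r<90); print("dark blob",xs.mean()+410,ys.mean()+215,len(xs), "vs",390+308/9,190+324/9)
E
```

```text
13.3667 [ 0.5225 -0.059   0.2898]
dot [-130.9361   10.8178   26.    ] tip [-131.2462   15.5912   30.    ]
dark blob 423.83870967741933 225.82258064516128 62 vs 424.22222222222223 226.0
```

Request:
apply_moves --pt "0.0 0 0 0.04 0" --pt "0.0 0 0 0.08 0" --pt "0.0 0 0 0.1 0" --pt "0.0 0 0 0.1 0" --pt "0.0 0 0.015 0.1 0" --pt "0.0 0 0.025 0.1 0" --pt "0.0 0 0.029 0.1 0" --pt "0.0 0 0.032 0.1 0" --pt "0.0 0 0.034 0.1 0" --pt "0.0 0 0.035 0.1 0" --pt "0.0 0 0.035 0.1 0" --pt "0.0 0 0.035 0.1 0"

```text
t: 14.42
tool_pos: [0.5573, -0.059, 0.1898]
tool_rot: [2.221, 2.221, 0.0]
contact_force: [-0.3, 0.3, 0.9]
opening: 0.0002
grip_force: 0.2
```

Request:
apply_moves --pt "0.0 0 0 0 0" --pt "0.0 0 0 0 0"

```text
t: 14.58
tool_pos: [0.5573, -0.059, 0.1898]
tool_rot: [2.221, 2.221, 0.0]
contact_force: [-1.3, -0.5, 0.2]
opening: 0.0002
grip_force: 0.2
```

Retreat to the same viewpoint and check.

Request:
apply_moves --pt "0.0 0 -0.01 0 0" --pt "0.0 0 -0.02 -0.02 0" --pt "0.0 0 -0.035 -0.06 0" --pt "0.0 0 -0.035 -0.1 0" --pt "0.0 0 -0.035 -0.1 0" --pt "0.0 0 -0.035 -0.1 0" --pt "0.0 0 -0.035 -0.1 0" --pt "0.0 0 -0.035 -0.1 0" --pt "0.0 0 -0.035 -0.1 0"

```text
t: 15.33
tool_pos: [0.5217, -0.0588, 0.2878]
tool_rot: [-2.219, -2.219, 0.003]
contact_force: [-0.2, -0.2, 1.2]
opening: -0.0001
grip_force: 0.0
```

```bash
python3 - <<'E'
import sys; sys.argv=["d","9"]
from d import *
p=grab("wrist"); p=grab("wrist")
for t in("mark","probe_tip"):
    for r in eyes.tip_of(t,p)[:1]: print(t,r["point"],r["confidence"])
g=cv2.cvtColor(p["img"],cv2.COLOR_BGR2GRAY)
r=g[210:245,405:450]; ys,xs=np.nonzero(r<90); print(xs.mean()+405,ys.mean()+210,len(xs)); print("dark",L(at_z(p,(xs.mean()+405,ys.mean()+210),.026)))
cv2.imwrite("pics/z9.png",cv2.resize(p["img"][190:250,390:470],None,fx=9,fy=9,interpolation=cv2.INTER_CUBIC)); print(p["P"][:3,3])
E
```

```text
15.3333 [ 0.5217 -0.0588  0.2878]
mark [433.5, 226.1] 0.6
probe_tip [437.3, 228.7] 0.86
432.64383561643837 227.94520547945206 73
dark [-130.6047   14.9613   26.    ]
[0.5221 0.0132 0.2574]
```

View pics/z9.png

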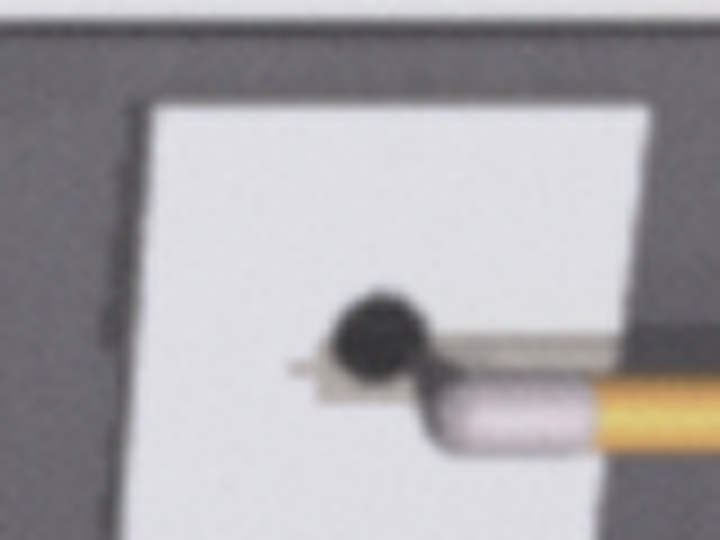

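Request:
apply_moves --pt "0.0 0 0 -0.04 0" --pt "0.0 0 0 -0.08 0" --pt "0.0 0 0 -0.12 0" --pt "0.05 0 0 -0.152 0" --pt "0.05 -0.03 0.03 -0.152 0" --pt "0.05 -0.06 0.06 -0.152 0" --pt "0.05 -0.0887 0.0737 -0.152 0" --pt "0.05 -0.0887 0.0737 -0.152 0" --pt "0.05 -0.0887 0.0737 -0.152 0" --pt "0.05 -0.0887 0.0737 -0.152 0" --pt "0.05 -0.0887 0.0737 -0.152 0"

```text
t: 16.45
tool_pos: [0.5959, -0.147, 0.4415]
tool_rot: [-2.22, -2.222, 0.0]
contact_force: [-0.3, 0.4, -0.1]
opening: 0.0502
grip_force: 0.0
```

```bash
python3 -c "
from h import *
o=telemetry.get_obs();M=R.from_rotvec(o['tool_rot']).as_matrix();print(o['tool_pos'],o['opening'],M.T@(np.array([.5953,-.1470,.3705])-o['tool_pos']))"; python3 arc.py 73 45 12; echo; python3 arc.py 45 17 12
```

```text
[ 0.59586773 -0.14695506  0.44149011] 0.050243699811413176 [-8.40301739e-05 -5.25504254e-04  7.09904013e-02]
[0.0, 0.0081, 0, 0.0027, 0], [0.0, 0.0161, 0, 0.0056, 0], [0.0, 0.0239, 0, 0.0089, 0], [0.0, 0.0316, 0, 0.0126, 0], [0.0, 0.0392, 0, 0.0165, 0], [0.0, 0.0465, 0, 0.0207, 0], [0.0, 0.0537, 0, 0.0253, 0], [0.0, 0.0608, 0, 0.0301, 0], [0.0, 0.0676, 0, 0.0352, 0], [0.0, 0.0742, 0, 0.0405, 0], [0.0, 0.0805, 0, 0.0462, 0], [0.0, 0.0867, 0, 0.0521, 0], 
[0.0, 0.0059, 0, 0.0061, 0], [0.0, 0.0115, 0, 0.0125, 0], [0.0, 0.0169, 0, 0.0191, 0], [0.0, 0.022, 0, 0.0259, 0], [0.0, 0.0268, 0, 0.0329, 0], [0.0, 0.0314, 0, 0.0401, 0], [0.0, 0.0356, 0, 0.0475, 0], [0.0, 0.0395, 0, 0.0551, 0], [0.0, 0.0431, 0, 0.0628, 0], [0.0, 0.0464, 0, 0.0706, 0], [0.0, 0.0494, 0, 0.0786, 0], [0.0, 0.0521, 0, 0.0867, 0],
```

Request:
apply_moves --pt "0.05 0 0 0.035 0" --pt "0.05 0 0 0.06 0" --pt "0.05 0 0 0.071 0" --pt "0.05 0 0 0.071 0" --pt "0.0 0 0 0.071 0" --pt "0.0 0 0 0.071 0" --pt "0.0 0 0 0.071 0" --pt "0.0 0 0 0.071 0" --pt "0.0 0 0 0.071 0" --pt "0.0 0 0 0.071 0" --newtons 20

```text
t: 17.28
tool_pos: [0.5956, -0.1477, 0.3735]
tool_rot: [-2.22, -2.221, 0.003]
contact_force: [-8.4, 2.2, 5.1]
opening: 0.0154
grip_force: 21.9
```

Request:
apply_moves --pt "0.0 0.0081 0 0.0027 0" --pt "0.0 0.0161 0 0.0056 0" --pt "0.0 0.0239 0 0.0089 0" --pt "0.0 0.0316 0 0.0126 0" --pt "0.0 0.0392 0 0.0165 0" --pt "0.0 0.0465 0 0.0207 0" --pt "0.0 0.0537 0 0.0253 0" --pt "0.0 0.0608 0 0.0301 0" --pt "0.0 0.0676 0 0.0352 0" --pt "0.0 0.0742 0 0.0405 0" --pt "0.0 0.0805 0 0.0462 0" --pt "0.0 0.0867 0 0.0521 0"

```text
t: 18.28
tool_pos: [0.5955, -0.061, 0.3215]
tool_rot: [-2.22, -2.221, 0.006]
contact_force: [-12.7, 0.7, 8.5]
opening: 0.0155
grip_force: 24.4
```

Request:
apply_moves --pt "0.0 0.0059 0 0.0061 0" --pt "0.0 0.0115 0 0.0125 0" --pt "0.0 0.0169 0 0.0191 0" --pt "0.0 0.022 0 0.0259 0" --pt "0.0 0.0268 0 0.0329 0" --pt "0.0 0.0314 0 0.0401 0" --pt "0.0 0.0356 0 0.0475 0" --pt "0.0 0.0395 0 0.0551 0" --pt "0.0 0.0431 0 0.0628 0" --pt "0.0 0.0464 0 0.0706 0" --pt "0.0 0.0494 0 0.0786 0" --pt "0.0 0.0521 0 0.0867 0"

```text
t: 19.28
tool_pos: [0.5957, -0.0086, 0.2347]
tool_rot: [-2.217, -2.221, 0.008]
contact_force: [-29.5, -4.7, 46.2]
opening: 0.0156
grip_force: 33.5
```

Request:
apply_moves --pt "0.0 0 0 0 0" --pt "0.0 0 0 0 0"

```text
t: 19.45
tool_pos: [0.5956, -0.0087, 0.2346]
tool_rot: [-2.217, -2.22, 0.007]
contact_force: [-14.9, 1.1, 12.1]
opening: 0.0155
grip_force: 28.5
```

Request:
apply_moves --pt "0.06 0 0 0 0" --pt "0.06 0 0 0 0" --pt "0.06 0 0 0 0" --pt "0.06 0 0 0 0" --pt "0.06 0 0 -0.04 0" --pt "0.06 0 0 -0.08 0" --pt "0.06 0 0 -0.12 0" --pt "0.06 0 0 -0.156 0" --pt "0.06 0 0 -0.156 0" --pt "0.06 0 0 -0.156 0" --pt "0.06 0 0 -0.156 0"

```text
t: 20.37
tool_pos: [0.5962, -0.0089, 0.3878]
tool_rot: [2.221, 2.221, 0.0]
contact_force: [-0.1, -0.3, -0.2]
opening: 0.0596
grip_force: 0.0
```

```bash
python3 d.py 10 wrist scene top| grep -E "wrist|scene|top|tab|door|^[0-9]"; python3 -c "
from h import *
import numpy as np
a=cv2.imread('pics/wrist10.png'); b=cv2.imread('pics/w1.png'); cv2.imwrite('pics/m10.png',np.hstack([cv2.resize(x[120:300,120:520],None,fx=1,fy=1) for x in(b,a)]))"
```

```text
20.3667 [ 0.5962 -0.0089  0.3878]
wrist
tab [311.3 191. ] 0.63 [-231.3843    0.7184  209.    ] [-199.9863   -0.2836   93.5674]
door_edge [309.8 198.4] 0.89 [-213.8967   -0.6365  162.    ] [-192.8804   -1.5969   91.0202]
scene
tab [281.7 157.7] 0.82 [-266.7969   58.6423  209.    ] [-198.966     0.7047   93.3183]
door_edge [274.7 167.8] 0.59 [-246.2534   63.3569  162.    ] [-174.2626    6.1213   36.9372]
top
```

View pics/m10.png

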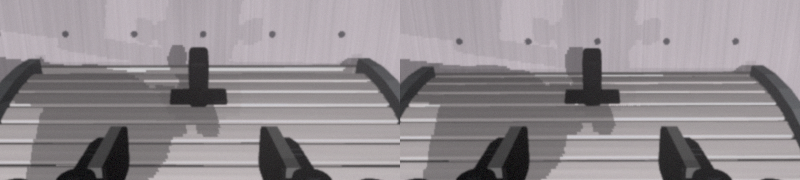

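```bash
python3 - <<'E'
import sys; sys.argv=["d","11"]
from d import *
c,s=np.cos(Q[2]),np.sin(Q[2])
for n in("wrist","scene"):
    p=grab(n); z=p["range_z"]; v,u=np.nonzero(z>0)
    X=np.linalg.solve(p["K"],np.stack([u,v,np.ones(u.size)]))*z[v,u]; X=(p["P"][:3,:3]@X).T+p["P"][:3,3]
    d=X[:,:2]-Q[:2]; lx,ly,lz=1000*(d@[c,s]),1000*(d@[-s,c]),1000*X[:,2]-15
    r=np.hypot(lx,lz); m=(abs(ly)<5)&(r>192)&(r<218)&(lz>20)&(lz<140)
    if m.sum()<10: print(n,m.sum()); continue
    a=np.polyfit(-lx[m],lz[m],1); th=np.degrees(np.arcsin(lz[m]/r[m])-np.arcsin(13/r[m])); print(n,m.sum(),"slope deg",np.degrees(np.arctan(a[0])),"tab angle (18=shut)",np.percentile(th,[10,50,90]))
E
```

```text
21.4167 [ 0.5962 -0.0089  0.388 ]
wrist 304 slope deg 17.77147105773819 tab angle (18=shut) [17.7419 17.9303 18.1464]
scene 30 slope deg 16.969537847761476 tab angle (18=shut) [17.4515 17.8147 18.016 ]
```

The tab is at 17.9° (18° is shut), so the door is shut. The robot is clear of everything and the dot is under the needle, so I'm handing in.

```bash
python3 -c "
from station import ctrl
print(ctrl.finish_job())"
```

```text
the job is handed in; nothing more can be done
None
```

I rolled the door up, slid the carriage until the dot measured about 1 mm from under the needle tip (4 mm allowed), rolled the door shut (tab at 17.9°, shut is 18°), and handed the job in after about 21 s of the 64 s; I kept the arm clear of the probe, modules and dish, and the hand-in returned no verdict.

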